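Load a board carrier under the spring clip of a programming nest

ROBOT

A 6-joint arm with a two-finger parallel gripper is mounted at the origin on a cart in front of the work surface, level with it; the furniture and walls round the work are solid. World frame = base frame: x ahead of the robot, y to its left, z up, the work surface at z = 0. Lengths are in m, angles in degrees, forces in N, time in s.
With the tool pointing down it reaches from about 0.4 to 0.825 m from the base axis. Payload 7 kg.
Tool frame: the origin (TCP) lies on the centre line of the jaws, within the pads' length; the fingertips stand 14 mm ahead of it and the grasp point (between the pads) lies 5 mm behind it; z points along the fingers, x is the direction in which the jaws open and shut, and the axes are right-handed (so a half turn about z gives the same grasp; the last joint's range is limited). The gripper opens to 88 mm and grips with 3 to 60 N. Pads are 19 mm wide; open, the fingers measure 130 mm over their backs; the gripper's body (78 mm by 193 mm) begins 47 mm behind the grasp point.
Start: joints at [91.049, 20.546, 0.682, 0, -70.136, -16.507], TCP at [0.18, 0.651, 0.241] pointing down, gripper open.
Joint ranges: [-176.03, 176.03], [-82.01, 121.73], [-58.28, 71.71], [-173.87, 95.51], [-174.79, -0.11], [-173.66, 173.66]. Speed limits (degrees/s): [136.94, 136.94, 172.46, 180, 180, 180].

INTERFACE

Orientations are given as [roll, pitch, yaw] about the fixed x, y, z axes, in that order (R = Rz(yaw) Ry(pitch) Rx(roll)).
In Python, from plant import * gives the robot as it stands.
- The arm moves only by the shell command python3 -m handwheel 'ROWS' [OPENING]. ROWS is JSON, a list of rows, each a list of 2 entries, a list of its own where there are three numbers: the shift along the tool's x, y, z each as a share of 0.2 m, from -1 to 1, then the turn, a rotation vector about the tool's x, y, z each as a share of 360 degrees, from -1 to 1. In form: [[[tx, ty, tz], [ax, ay, az]], ...]. A call has 1 to 5 rows; each row is the pose to reach, as a shift and turn from the pose commanded when the call began, along the tool's axes at that moment, turning the shorter way round; what a row does not reach only later rows make up. A row lasts 1/12 s, in which the tool goes at most 41.7 mm and 7.16 degrees, less where a joint would pass 70% of its speed; a pose out of reach is approached as far as the arm can. A call with a number of a shift or a turn outside -1 to 1 is refused whole. A call with a gripper value outside its range is refused whole. OPENING is the closure, from -1 (fully open) to 1 (shut), set as the call begins (- or left out, the last holds). The fingers move at their own pace and stop on an object; the grip force is fixed at half the most. Time passes only in rows, so rows that repeat a pose let the fingers close. It gives the time, the measured TCP pose, the force and the opening at its end, in the units of the state.
- get_obs(): the state, without advancing time (a new reading comes with each control period).
- snapshot(name): name is "scene" or "top" or "wrist"; returns a dict with "color" (400x640x3 uint8, red, green, blue), "z_map" (400x640 float32, m along the optical axis (not along the pixel's ray), 0 where there is no reading), "intrinsics" (3x3 intrinsics, pixels), "rvec" (rotation vector, rad) and "tvec" (3), from world to camera coordinates, as OpenCV has them. Camera axes: x right, y down, z forward; pixel columns grow to the right and rows downward; lengths in m; the calibration is good to about 2 mm. A picture is of the moment at which its call begins.
- close_job(): hands the job in, once; it reports no verdict.
The state is a dict: "clock": time; "joint_pos": joint angles; "qvel": joint speeds; "tau": joint torques, N m; "tool_pos": TCP position; "orientation": TCP orientation; "force": force on the tool from outside, world axes, zero at the start; "moment": the same for the moment, N m; "opening": finger opening in m.
Only numpy, scipy, OpenCV 4.12 (cv2) and the standard library are available. Lean on these libraries where they do the work, as an engineer would, in place of code of your own. Each camera call takes 0.05 s, during which the arm holds its last target. There are 200 camera calls.

TASK

Load the blue board carrier into the programming nest with your fingertips alone: press the clip's orange thumb bar down with one fingertip so that the jaw lifts, and with the other fingertip push the carrier along the bed under the open jaw until it is fully home, square against the grey contact block. Keep the bar pressed until the carrier is home so that the jaw never scrapes over it, then let the clip close on the carrier and leave it clamped there. Do not grasp or lift the carrier, and leave the flux tub, side cutters and USB stick where they are.

Things in the scene. Friction and masses are not known exactly. Their poses are not given: they have to be found in the camera images.
- nest: Programming nest, fixed on the desk: black base 190 x 124 mm, origin at the centre of its underside, x along the push, y left, z up. Its aluminium bed is 22 mm above the desk, x = -87 to +65 mm. Lane centred on y = -20 mm, 52 mm wide between rails 4 mm high, flared mouth at x = -78 to -47 mm, ending at the grey contact block's face at x = +65 mm (block's top 34 mm above the desk)
- clip (a joint): Angle of the sprung steel rocker clip, rad: 0 at rest (shut), stop at 0.62. Its hinge rod runs along nest x, left of the lane, at y = +22, z = 20 mm. Pressing the thumb bar (left of the hinge) down lifts the jaw (right of it); it springs shut when let go. Torque 0.06 N m at 0 plus 0.25 N m per rad: 3 N to start, about 7 N at the bar when open
- thumb_pad (a point): Middle of the smooth orange thumb bar's top (moves with the clip). The bar spans nest x = -77 to +57 mm, from the hinge to y = +54 mm; press anywhere along x, a finger may slide along it. At rest it slopes up to the left by 0.50 rad, outer edge 40 mm above the desk; at 0.50 rad it is level, top 23 mm above the desk. A fingertip on it at y = +44 mm, 2 to 4 mm above bed height, opens the jaw
- jaw_tip (a point): Lower edge of the jaw's lip, middle of its length (moves with the clip). The jaw is 24 mm long, nest x = +30 to +54 mm, its lip at y = -2 mm over the carrier's left rim. Lower edge 3 mm above the bed at joint 0 (too low for the carrier), on the carrier's top at about 0.22, clear of it from 0.26, nearly 4 mm clear at 0.40
- carrier_mid (a point): Centre (half-way up) of the blue board carrier, a loose flat plate 50 x 50 x 8 mm of 40 to 80 g with a small green board let into its top; its x axis points to the contact block. It lies on the bed in the lane's mouth, short of the jaw
- home (a point): Where the carrier's centre is when it is fully home against the contact block (fixed to the nest: x = 40, y = -20, z = 26 mm; same axes as the nest)
- flux_tub_mid (a point): Round blue tub with a turquoise lid, 49 mm across, 48 mm tall, on the desk left of the nest; point on its axis 10 mm up
- side_cutters_mid (a point): Red side cutters lying on the desk right of the nest, 79 x 111 x 12 mm; point near their middle
- usb_stick_mid (a point): Black USB stick on the desk at the left front of the nest, 42 x 47 x 9 mm; point near its middle
Things that resemble listed ones, but are neither listed nor needed, are in the scene too. What is shaped like the part that bears carrier_mid but purple is not meant.

How it is judged (in metres and radians):
On the way, in this order (a step that is already met when the one before it is completed fails the run):
1. the clip is held open by a fingertip while the carrier is still short of the jaw (value of joint clip above 0.2 rad and contact force between the fingers and clip above 0.5 N and x of carrier_mid in the frame of nest below 0.005 m), for 0.1 s.
2. the carrier is well under the jaw with the clip still held open by a fingertip (value of joint clip above 0.2 rad and contact force between the fingers and clip above 0.5 N and x of carrier_mid in the frame of nest above 0.025 m), for 0.05 s.
At the end, for the whole second after the job is handed in: The carrier lies flat on the bed, at rest, within 2 mm of fully home against the contact block and square to it within 0.05 rad, and the released clip has closed on it and presses on it (more than 1.5 N, joint below 0.25) (x of carrier_mid in the frame of home between -0.002 and 0.002 m and y of carrier_mid in the frame of home between -0.003 and 0.003 m and z of carrier_mid in the frame of home between -0.002 and 0.002 m and angle between the x axis of carrier_mid and the x axis of home, either way round below 0.05 rad and contact force between clip and carrier above 1.5 N and value of joint clip below 0.25 rad and linear speed of carrier below 0.01 m/s); the robot touches nothing.
It fails at once if the jaw scrapes over the carrier: it presses on it (over 2 N) while the carrier is more than 3 mm short of home (contact force between clip and carrier above 2 N and x of carrier_mid in the frame of home below -0.003 m).
It fails at once if the carrier is lifted off the bed (centre more than 5 mm up) or tipped (z of carrier_mid in the frame of home above 0.005 m or angle between carrier_mid's own z axis and vertical above 0.2 rad).
It fails at once if the carrier falls off the bed (z of carrier_mid in the frame of home below -0.006 m).
It fails at once if the flux tub, the side cutters or the USB stick is moved by more than 10 mm (distance of any of flux_tub_mid, side_cutters_mid, usb_stick_mid from where it was at the start of the episode above 0.01 m).
It also fails if it takes over 40 s, if anything falls off the work surface, if the arm or the gripper's body presses on something with over 40 N, if the wrist force passes 120 N, or if a joint passes its speed limit or range.

## Working session

There is one attempt and no reset: what is moved stays moved. The work goes in short steps, Python scripts to look and compute and a shell command to move; the robot and the scene stay as the last step left them, time stands still between calls to the robot, and variables do not carry over. Pictures are saved under pics/ and viewed, about 8 in all and at most 12, crops included, and the job is handed in when it is done.

```bash
mkdir -p pics; ls; cat > h.py <<'E'
from plant import *
import numpy as np, cv2
def cam(n):
    s=snapshot(n); s['R']=cv2.Rodrigues(np.array(s['rvec'],float))[0]; s['t']=np.array(s['tvec'],float).ravel(); s['K']=np.array(s['intrinsics'],float); return s
def world(s,uv,z=None):
    uv=np.atleast_2d(np.array(uv,float)); d=np.c_[uv,np.ones(len(uv))]@np.linalg.inv(s['K']).T
    o=-s['R'].T@s['t']; D=d@s['R']
    if z is None:
        k=s['z_map'][uv[:,1].round().astype(int),uv[:,0].round().astype(int)][:,None]
    else: k=((z-o[2])/D[:,2])[:,None]
    return o+D*k
def pix(s,P):
    c=np.atleast_2d(P)@s['R'].T+s['t']; c=c@s['K'].T; return c[:,:2]/c[:,2:]
def save(n,im): cv2.imwrite('pics/'+n,cv2.cvtColor(im,cv2.COLOR_RGB2BGR))
E
python3 - <<'E'
from h import *
s=cam('top'); save('top1.png',s['color']); t=cam('scene'); save('scene1.png',t['color'])
print(get_obs()); print(-s['R'].T@s['t'],-t['R'].T@t['t'])
E
```

```text
pics
{'clock': 0.1, 'joint_pos': array([ 9.10477774e+01,  2.05872481e+01,  6.38560535e-01, -1.70806985e-02,
       -7.01353487e+01, -1.65066070e+01]), 'qvel': array([ 0.04249466, -0.0280744 ,  0.19688408,  0.06109562,  0.05197142,
        0.02897635]), 'tau': array([-2.08049451e-04, -5.84164417e+01,  2.93751258e+01,  7.01559439e+00,
        1.01602662e-02, -5.22772507e-05]), 'tool_pos': array([0.17983889, 0.65016975, 0.23971584]), 'orientation': array([-1.79991517e+02, -8.51356096e-02, -1.05464652e+02]), 'force': array([-0.25211746, -0.27917953, -0.13480872]), 'moment': array([ 0.02534489,  0.0357287 , -0.0068446 ]), 'opening': 0.08764942495715615}
[0.4823605  0.04114075 0.90347502] [ 0.18538423 -0.45021356  0.67638064]
```

View pics/top1.png

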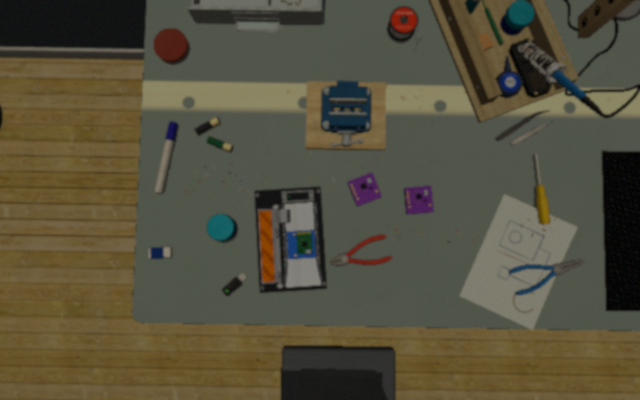

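View pics/scene1.png

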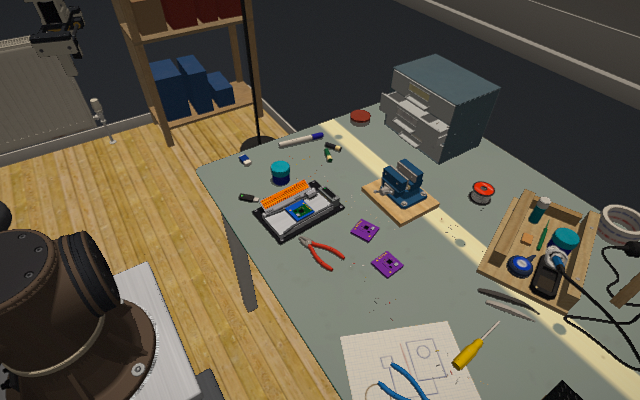

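Top view: nest around (290,240), mouth toward the robot (down), orange bar at (268,240), and the blue carrier with its green board at (303,244). The purple plates at (365,189) and (418,200) are decoys, and the blue vise at (346,110) is unrelated. The flux tub is at (221,228), the side cutters at (362,252) and the USB stick at (234,284).

```bash
python3 - <<'E'
from h import *
s=cam('top'); c=s['color']; save('crop1.png',cv2.resize(c[175:305,190:400],None,fx=3.8,fy=3.8,interpolation=cv2.INTER_CUBIC))
hsv=cv2.cvtColor(c,cv2.COLOR_RGB2HSV)
roi=np.zeros(c.shape[:2],bool); roi[180:300,245:335]=1
def rect(m,z,name):
    m=(m&roi).astype(np.uint8); n,l,st,_=cv2.connectedComponentsWithStats(m); i=1+st[1:,4].argmax()
    pts=np.argwhere(l==i)[:,::-1]; P=world(s,pts,z)[:,:2]*1000
    r=cv2.minAreaRect(P.astype(np.float32)); print(name,len(pts),r,cv2.boxPoints(r).round(1).tolist(), np.median(world(s,pts)[:,2]))
H,S,V=[hsv[...,i].astype(int) for i in range(3)]
rect((H>3)&(H<20)&(S>150)&(V>100),.031,'orange')
rect((H>95)&(H<125)&(S>120)&(V>60)|((H>45)&(H<95)&(S>100)),.03,'carrier')
rect((V<45),.014,'black')
w=world(s,np.argwhere(roi)[:,::-1]); 
for zz in [.006,.01,.018,.022,.03,.034,.045]: print(zz,((w[:,2]>zz)).sum(),end=' ')
hp=np.argwhere(roi)[:,::-1][(w[:,2]>.008)&(w[:,2]<.06)]
P=world(s,hp)[:,:2]*1000; r=cv2.minAreaRect(P.astype(np.float32)); print('\nnest by depth',r,cv2.boxPoints(r).round(1).tolist())
for n,u in dict(flux=(221,228),usb=(234,284),cut=(362,252)).items(): print(n,world(s,u))
E
```

```text
orange 845 ((485.39813232421875, 149.21905517578125), (126.45218658447266, 21.821088790893555), 4.430256366729736) [[421.5, 155.1999969482422], [423.20001220703125, 133.5], [549.2999877929688, 143.1999969482422], [547.5999755859375, 165.0]] 0.03307908376977131
carrier 593 ((489.0668640136719, 87.04987335205078), (46.00429153442383, 49.97437286376953), 3.4169158935546875) [[464.6000061035156, 110.5999984741211], [467.6000061035156, 60.70000076293945], [513.5, 63.5], [510.5, 113.4000015258789]] 0.029162060661537592
black 948 ((504.83135986328125, 108.8088150024414), (173.7265625, 120.7503890991211), 4.542798042297363) [[413.5, 162.10000610351562], [423.0, 41.70000076293945], [596.2000122070312, 55.5], [586.5999755859375, 175.89999389648438]] 0.0071432021927710365
0.006 6322 0.01 5133 0.018 4997 0.022 3612 0.03 1513 0.034 631 0.045 32 
nest by depth ((499.21484375, 111.95746612548828), (188.642822265625, 165.02362060546875), 3.780564546585083) [[399.70001220703125, 188.10000610351562], [410.5, 23.399999618530273], [598.7999877929688, 35.79999923706055], [587.9000244140625, 200.5]]
flux [[0.51530253 0.22843647 0.04669547]]
usb [[0.4143985  0.20969189 0.00797721]]
cut [[ 0.47665488 -0.02536945 -0.00226333]]
```

View pics/crop1.png

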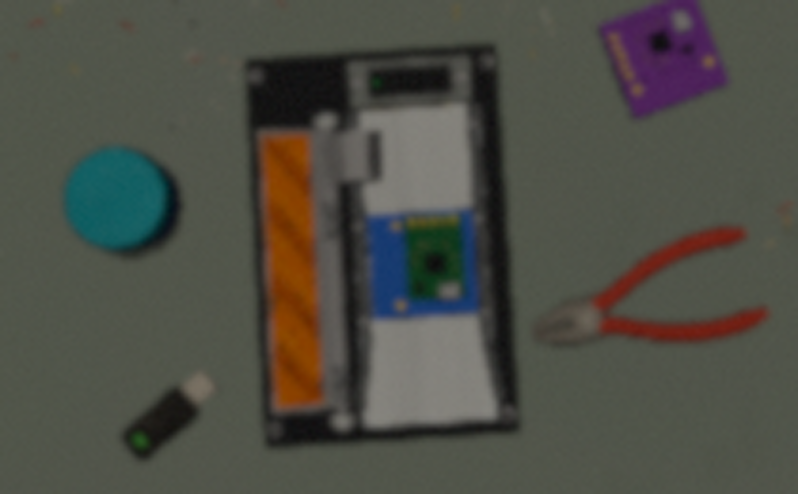

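```bash
cat >> h.py <<'E'
from scipy.spatial.transform import Rotation as Ro
NO=np.array([.4995,.1085]); NY=4.4
def n2w(x,y,z=0): 
    a=np.radians(NY); return np.array([NO[0]+x*np.cos(a)-y*np.sin(a),NO[1]+x*np.sin(a)+y*np.cos(a),z])
def go(p,yaw=None):
    o=get_obs(); R=Ro.from_euler('xyz',o['orientation'],degrees=True)
    T=Ro.from_euler('xyz',[180,0,NY-90 if yaw is None else yaw],degrees=True)
    print('shift',(R.inv().apply(p-o['tool_pos'])/.2).round(4),'turn',((R.inv()*T).as_rotvec(degrees=True)/360).round(4))
E
python3 -c "
from h import *
go(n2w(-.053,.012,.2))"
```

```text
shift [ 2.2179 -1.993   0.2023] turn [ 0.     -0.0002 -0.0552]
```

```bash
python3 -m handwheel '[[[0.74,-0.66,0.07],[0,0,-0.055]],[[0.74,-0.66,0.07],[0,0,-0.055]],[[0.74,-0.66,0.07],[0,0,-0.055]],[[0.74,-0.66,0.07],[0,0,-0.055]],[[0.74,-0.66,0.07],[0,0,-0.055]]]' -1
python3 -c "
from h import *
go(n2w(-.053,.012,.2))"
```

```text
clock: 0.57
tool_pos: [0.2683, 0.4697, 0.2261]
orientation: [180.0, -0.1, -85.6]
force: [0.1, -0.1, -0.8]
opening: 0.0879
shift [ 1.829  -0.7504  0.1318] turn [ 0.0001 -0.0001 -0.0001]
```

```bash
python3 -m handwheel '[[[0.91,-0.37,0.07],[0,0,0]],[[0.91,-0.37,0.07],[0,0,0]],[[0.91,-0.37,0.07],[0,0,0]],[[0.91,-0.37,0.07],[0,0,0]],[[0.91,-0.37,0.07],[0,0,0]]]'
python3 -m handwheel '[[[0.91,-0.37,0.07],[0,0,0]],[[0.91,-0.37,0.07],[0,0,0]],[[0.91,-0.37,0.07],[0,0,0]],[[0.91,-0.37,0.07],[0,0,0]],[[0.91,-0.37,0.07],[0,0,0]]]'
python3 - <<'E'
from h import *
go(n2w(-.053,.012,.2))
s=cam('wrist'); save('w1.png',s['color']); print(-s['R'].T@s['t'])
E
```

```text
clock: 0.98
tool_pos: [0.3556, 0.2939, 0.2124]
orientation: [180.0, -0.0, -85.7]
force: [0.8, -0.8, 0.0]
opening: 0.0878
clock: 1.4
tool_pos: [0.4432, 0.1183, 0.1984]
orientation: [180.0, -0.0, -85.7]
force: [-0.2, 0.3, 0.9]
opening: 0.0876
shift [ 0.0103 -0.012  -0.0078] turn [ 0.     -0.     -0.0003]
[0.51491464 0.12452406 0.3420497 ]
```

View pics/w1.png

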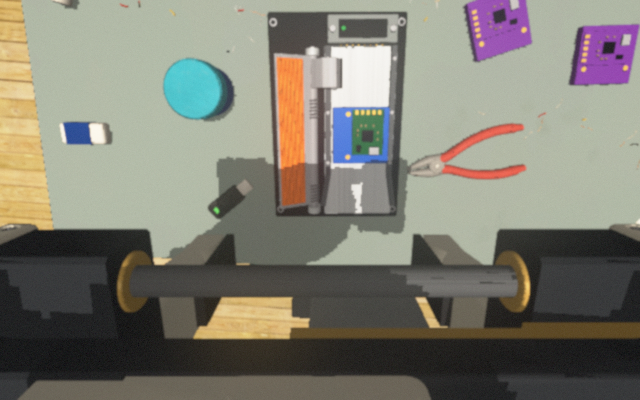

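Wrist view: nest upright from (268,12) to (405,216). The carrier is at (360,135), the orange bar at (291,130), the contact block at (362,27), and the jaw at (327,72), short of which the carrier lies. It is the only blue plate in the lane, and the purple ones at (498,28) and (605,55) are decoys.

```bash
python3 - <<'E'
from h import *
s=cam('wrist'); c=s['color']; hsv=cv2.cvtColor(c,cv2.COLOR_RGB2HSV); H,S,V=[hsv[...,i].astype(int) for i in range(3)]
roi=np.zeros(c.shape[:2],bool); roi[5:222,262:412]=1
R=np.array([[np.cos(np.radians(NY)),np.sin(np.radians(NY))],[-np.sin(np.radians(NY)),np.cos(np.radians(NY))]])
def rect(m,z,name):
    m=cv2.morphologyEx((m&roi).astype(np.uint8),cv2.MORPH_OPEN,np.ones((2,2))); n,l,st,_=cv2.connectedComponentsWithStats(m); i=1+st[1:,4].argmax()
    pts=np.argwhere(l==i)[:,::-1]; P=world(s,pts,z)[:,:2]*1000
    r=cv2.minAreaRect(P.astype(np.float32)); b=(cv2.boxPoints(r)/1000-NO)@R.T*1000
    print(name,len(pts),np.round(r[0],1),np.round(r[1],1),round(r[2],2),'nest:',b.round(1).tolist(),'z',np.percentile(world(s,pts)[:,2],[5,50,95]).round(4))
rect((H>3)&(H<20)&(S>150)&(V>100),.031,'orange')
rect((H>100)&(H<125)&(S>120)&(V>60)|((H>45)&(H<95)&(S>100)),.03,'carrier')
w=world(s,np.argwhere(roi)[:,::-1])[:,2].reshape(217,150)
d=np.zeros_like(roi); d[5:222,262:412]=(w>.005)&(w<.07)
rect(d,.018,'base')
al=roi&(S<45)&(V>150); al[:,:325]=0; al[:42]=0; rect(al,.022,'bed')
for v in (100,200): print(v,[(u,round(float(w[v-5,u-262])*1000)) for u in range(264,412,6)])
# block front face edge: nest x of column profile u=350..375
for u in (345,385): print(u,[(v,round(float(w[v-5,u-262])*1000),tuple(int(k) for k in c[v,u])) for v in range(34,54,2)])
E
```

```text
orange 3432 [484.8 149.8] [128.4  21.1] 4.65 nest: [[-75.8, 52.6], [-75.7, 31.5], [52.7, 32.1], [52.6, 53.1]] z [0.028  0.0331 0.0381]
carrier 1528 [489.5  88.2] [47.6 48.7] 5.11 nest: [[-35.6, 4.6], [-35.0, -44.1], [12.5, -43.5], [11.9, 5.2]] z [0.0284 0.0296 0.0309]
base 26636 [499.1 109.8] [183.3 119.5] 4.69 nest: [[-92.3, 60.6], [-91.7, -58.9], [91.6, -58.0], [91.0, 61.5]] z [0.0068 0.0239 0.0365]
bed 3992 [511.2  91.4] [107.2  54.1] 4.42 nest: [[-43.2, 9.1], [-43.2, -45.0], [64.0, -45.0], [64.0, 9.2]] z [0.0204 0.0217 0.0349]
100 [(264, 0), (270, 8), (276, 38), (282, 36), (288, 32), (294, 31), (300, 26), (306, 24), (312, 24), (318, 8), (324, 27), (330, 22), (336, 21), (342, 22), (348, 20), (354, 23), (360, 20), (366, 23), (372, 22), (378, 22), (384, 21), (390, 25), (396, 8), (402, -1), (408, 0)]
200 [(264, -1), (270, 1), (276, 7), (282, 39), (288, 35), (294, 33), (300, 28), (306, 26), (312, 23), (318, 7), (324, 21), (330, 22), (336, 22), (342, 21), (348, 21), (354, 21), (360, 21), (366, 21), (372, 21), (378, 20), (384, 22), (390, 26), (396, 0), (402, 0), (408, 0)]
345 [(34, 34, (86, 83, 81)), (36, 35, (88, 84, 82)), (38, 35, (142, 139, 133)), (40, 34, (184, 184, 174)), (42, 33, (161, 161, 151)), (44, 30, (103, 98, 89)), (46, 21, (203, 197, 188)), (48, 22, (243, 241, 237)), (50, 21, (244, 242, 239)), (52, 22, (244, 242, 238))]
385 [(34, 33, (178, 179, 170)), (36, 33, (179, 180, 171)), (38, 33, (177, 177, 168)), (40, 33, (178, 177, 168)), (42, 35, (142, 141, 132)), (44, 30, (96, 96, 89)), (46, 20, (207, 204, 197)), (48, 22, (243, 241, 237)), (50, 21, (242, 240, 236)), (52, 23, (243, 242, 237))]
```

```bash
sed -i 's/^NO=.*/NO=np.array([.4985,.109]); NY=4.65/' h.py; python3 -c "
from h import *
go(n2w(-.053,.012,.08))"
```

```text
shift [ 0.0036 -0.0068  0.5898] turn [ 0.0002 -0.0001 -0.0016]
```

```bash
python3 -m handwheel '[[[0.004,-0.007,0.2],[0,0,-0.0016]],[[0.004,-0.007,0.4],[0,0,-0.0016]],[[0.004,-0.007,0.59],[0,0,-0.0016]],[[0.004,-0.007,0.59],[0,0,-0.0016]],[[0.004,-0.007,0.59],[0,0,-0.0016]]]' 0.02
python3 -m handwheel '[[[0,0,0],[0,0,0]],[[0,0,0],[0,0,0]],[[0,0,0],[0,0,0]]]'
python3 - <<'E'
from h import *
go(n2w(-.053,.012,.0395)); print(get_obs()['force'])
t=cam('scene'); p=pix(t,n2w(0,0,.03))[0].astype(int); print(p)
save('s2.png',cv2.resize(t['color'][p[1]-60:p[1]+50,p[0]-80:p[0]+80],None,fx=5,fy=5,interpolation=cv2.INTER_CUBIC))
E
```

```text
clock: 1.92
tool_pos: [0.4433, 0.1197, 0.0798]
orientation: [179.8, -0.2, -85.1]
force: [1.5, 0.5, 1.1]
opening: 0.0597
clock: 2.17
tool_pos: [0.4455, 0.1214, 0.0827]
orientation: [-179.8, 0.1, -85.0]
force: [-0.2, 0.2, 0.7]
opening: 0.0443
shift [0.0237 0.0067 0.216 ] turn [-0.0006  0.0003  0.0008]
[-0.17706456  0.16749658  0.68737217]
[298 202]
```

View pics/s2.png

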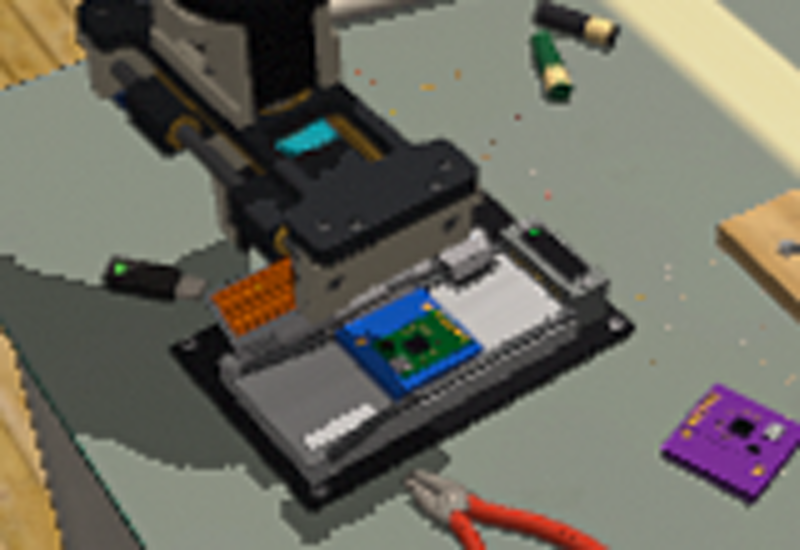

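```bash
python3 -m handwheel '[[[0,0,0],[0,0,0]]]'; python3 -m handwheel '[[[0,0,0],[0,0,0]]]'
python3 - <<'E'
from h import *
go(n2w(-.053,.012,.08))
t=cam('scene'); o=get_obs(); print(o['tool_pos'],o['orientation'],o['opening'])
R=Ro.from_euler('xyz',o['orientation'],degrees=True)
for x in (.022,.043):
  for y in (-.0095,.0095):
    print(x,y,((pix(t,o['tool_pos']+R.apply([x,y,.014]))[0]-[218,142])*5).round())
P=world(t,np.argwhere(np.ones((110,160)))[:,::-1]+[218,142]).reshape(110,160,3)
for u,v in [(340,285),(400,260),(470,205),(330,260),(460,160),(300,250),(480,170)]:
  w=P[v//5,u//5]; print((u,v),w.round(4), (R.inv().apply(w-o['tool_pos'])*1000).round(1))
E
```

```text
clock: 2.3
tool_pos: [0.4449, 0.1209, 0.0819]
orientation: [-179.9, 0.1, -85.1]
force: [-0.9, 0.4, 0.3]
opening: 0.0428
clock: 2.38
tool_pos: [0.4446, 0.1206, 0.0815]
orientation: [-179.9, 0.1, -85.1]
force: [0.3, -0.2, 0.8]
opening: 0.0434
shift [0.0196 0.0014 0.0073] turn [-0.0002  0.0002  0.0008]
[0.44451736 0.12048417 0.08119961] [-1.79939206e+02  4.07887131e-02 -8.50798840e+01] 0.0431421548508616
0.022 -0.0095 [329. 294.]
0.022 0.0095 [294. 312.]
0.043 -0.0095 [356. 321.]
0.043 0.0095 [320. 339.]
(340, 285) [0.4273 0.0313 0.145 ] [ 87.4  24.8 -63.9]
(400, 260) [0.4561 0.0338 0.1418] [ 87.3  -4.2 -60.6]
(470, 205) [0.4867 0.0296 0.16  ] [ 94.1 -34.3 -78.8]
(330, 260) [0.4196 0.0229 0.1695] [ 95.1  33.1 -88.4]
(460, 160) [0.4883 0.0396 0.1756] [ 84.3 -36.8 -94.4]
(300, 250) [0.4113 0.0311 0.1723] [ 86.2  40.7 -91.2]
(480, 170) [0.5987 0.1979 0.001 ] [ -63.9 -160.2   80.4]
```

```bash
python3 -m handwheel '[[[0.02,0,0.06],[0,0,0.0006]],[[0.02,0,0.1],[0,0,0.0006]],[[0.02,0,0.11],[0,0,0.0006]],[[0.02,0,0.11],[0,0,0.0006]],[[0.02,0,0.11],[0,0,0.0006]]]'
python3 -m handwheel '[[[0,0,0],[0,0,0]],[[0,0,0],[0,0,0]],[[0,0,0],[0,0,0]]]'
python3 -c "
from h import *
go(n2w(-.053,.012,.0395));o=get_obs();print(o['tool_pos'],o['force'])"
```

```text
clock: 2.85
tool_pos: [0.4446, 0.1163, 0.0585]
orientation: [180.0, -0.0, -85.3]
force: [0.1, 0.3, -0.2]
opening: 0.0429
clock: 3.1
tool_pos: [0.4448, 0.1165, 0.0589]
orientation: [-180.0, 0.0, -85.3]
force: [0.0, -1.0, 0.6]
opening: 0.0426
shift [-0.0009  0.0005  0.0968] turn [-0.0001  0.      0.0002]
[0.44480485 0.11648228 0.0588542 ] [ 0.0136363  -1.04333245  0.62768659]
```

Aligned. Descend gradually, watching the force.

```bash
python3 -m handwheel '[[[0,0,0.02],[0,0,0]],[[0,0,0.04],[0,0,0]],[[0,0,0.06],[0,0,0]],[[0,0,0.06],[0,0,0]],[[0,0,0.06],[0,0,0]]]'
python3 -m handwheel '[[[0,0,0.01],[0,0,0]],[[0,0,0.02],[0,0,0]],[[0,0,0.03],[0,0,0]],[[0,0,0.035],[0,0,0]],[[0,0,0.035],[0,0,0]]]'
python3 - <<'E'
from h import *
go(n2w(-.053,.012,.0395)); o=get_obs(); print(o['force'],o['moment'])
s=cam('wrist'); w=s['color']; t=cam('scene')['color'][142:252,218:378]
o=np.zeros((600,800,3),np.uint8); o[:380]=cv2.resize(w[:190,200:600],(800,380)); o[380:]=cv2.resize(t,(320,220)).__getitem__(slice(None)) if 0 else np.pad(cv2.resize(t,(320,220)),((0,0),(0,480),(0,0)))
save('w2.png',o)
E
```

```text
clock: 3.52
tool_pos: [0.4448, 0.1162, 0.0464]
orientation: [180.0, -0.0, -85.3]
force: [2.1, -2.0, 2.3]
opening: 0.0427
clock: 3.93
tool_pos: [0.4452, 0.1171, 0.0399]
orientation: [-179.9, 0.1, -85.3]
force: [-1.2, 2.6, 8.0]
opening: 0.0432
shift [0.0019 0.0029 0.0018] turn [-0.0002  0.0002  0.0002]
[-1.16222581  2.55900032  8.01912477] [1.06219322 0.5783784  0.07825668]
```

View pics/w2.png

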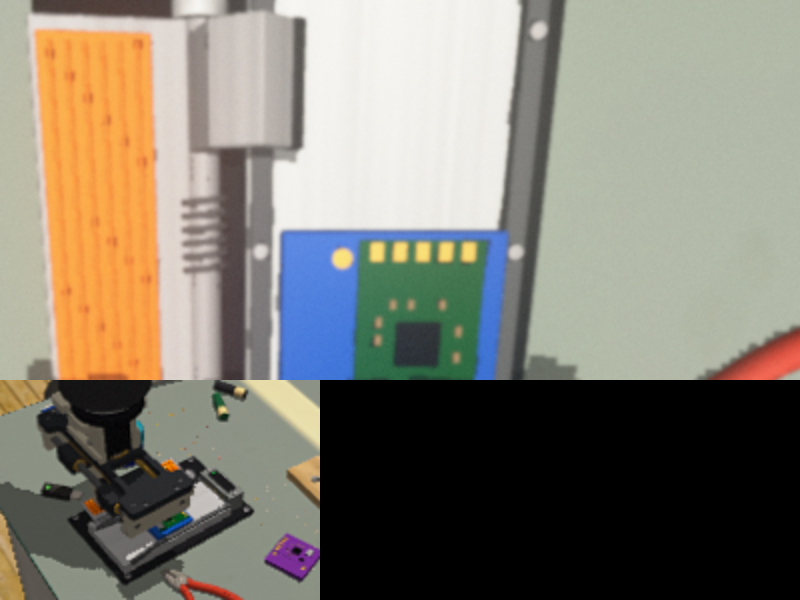

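The wrist view shows the bar pressed nearly flat and the jaw (crop 250,80) raised. The carrier's front edge (crop v=232) is still short of the jaw. I'll check the opening from depth.

```bash
cat > chk.py <<'E'
from h import *
s=cam('wrist'); c=s['color']; hsv=cv2.cvtColor(c,cv2.COLOR_RGB2HSV); H,S,V=[hsv[...,i].astype(int) for i in range(3)]
a=np.radians(NY); R=np.array([[np.cos(a),np.sin(a)],[-np.sin(a),np.cos(a)]])
def loc(m):
    uv=np.argwhere(m)[:,::-1]; W=world(s,uv); return np.c_[(W[:,:2]-NO)@R.T,W[:,2]]*1000
m=np.zeros(H.shape,bool); m[:190]=1
o=loc(m&(H>3)&(H<20)&(S>150)&(V>100)); o=o[(o[:,2]>15)&(o[:,2]<60)&(abs(o[:,1])<70)]
f=np.polyfit(o[:,1],o[:,2],1); print('bar slope',np.arctan(f[0]),'clip',.5-np.arctan(f[0]),'z at y=44',np.polyval(f,44))
b=loc(m&(H>100)&(H<125)&(S>120)&(V>60)); b=b[(b[:,2]>20)&(b[:,2]<45)&(b[:,1]<15)&(b[:,1]>-55)]
if len(b): 
    print('carrier front x',np.percentile(b[:,0],99),'y',np.percentile(b[:,1],[1,99]))
    for y0 in (-38,-3): 
        q=b[abs(b[:,1]-y0)<4]
        if len(q): print(' front near y',y0,np.percentile(q[:,0],98))
x=get_obs(); d=(R@(x['tool_pos'][:2]-NO))*1000; print('tcp nest',d,x['tool_pos'][2],'yaw',x['orientation'][2],'F nest',R@x['force'][:2],x['force'][2],x['clock'])
E
python3 chk.py
```

```text
bar slope 0.1421752590094637 clip 0.3578247409905363 z at y=44 25.651016451114174
carrier front x 14.513569288472057 y [-43.42593758   5.37175652]
 front near y -38 14.53213020564721
 front near y -3 14.03875738883975
tcp nest [-52.44683549  12.33516938] 0.04001493105769673 yaw -85.28012787942507 F nest [-0.41964363  2.74703668] 7.016269133782647 4.0833
```

```bash
python3 -m handwheel '[[[0,0,0.006],[0,0,0]],[[0,-0.015,0.006],[0,0,0]],[[0,-0.03,0.006],[0,0,0]],[[0,-0.045,0.006],[0,0,0]],[[0,-0.06,0.006],[0,0,0]]]'
python3 -m handwheel '[[[0,-0.015,0],[0,0,0]],[[0,-0.03,0],[0,0,0]],[[0,-0.045,0],[0,0,0]],[[0,-0.05,0],[0,0,0]],[[0,-0.05,0],[0,0,0]]]'
python3 chk.py
```

```text
clock: 4.5
tool_pos: [0.4551, 0.1165, 0.0382]
orientation: [179.8, -0.1, -85.3]
force: [-8.4, 0.7, 9.5]
opening: 0.0431
clock: 4.92
tool_pos: [0.4647, 0.1172, 0.0381]
orientation: [179.8, -0.1, -85.3]
force: [-7.8, 0.2, 10.5]
opening: 0.0427
bar slope 0.056351970632298375 clip 0.44364802936770165 z at y=44 23.801614260936688
carrier front x 28.334906082311015 y [-43.61594473   5.12445892]
 front near y -38 28.14571551655461
 front near y -3 27.95272569804752
tcp nest [-32.99385764  10.87907877] 0.03808255607474197 yaw -85.3324685177058 F nest [-6.93890135  1.39436614] 10.325582504094664 4.9667
```

```bash
python3 -m handwheel '[[[0,-0.015,-0.005],[0,0,0]],[[0,-0.03,-0.005],[0,0,0]],[[0,-0.045,-0.005],[0,0,0]],[[0,-0.06,-0.005],[0,0,0]],[[0,-0.075,-0.005],[0,0,0]]]'
python3 -m handwheel '[[[0,-0.015,0],[0,0,0]],[[0,-0.03,0],[0,0,0]],[[0,-0.04,0],[0,0,0]],[[0,-0.05,0],[0,0,0]],[[0,-0.05,0],[0,0,0]]]'
python3 chk.py
```

```text
clock: 5.38
tool_pos: [0.48, 0.1184, 0.0391]
orientation: [179.8, -0.1, -85.3]
force: [-5.7, -2.1, 7.7]
opening: 0.043
clock: 5.8
tool_pos: [0.4902, 0.1192, 0.0391]
orientation: [179.8, -0.1, -85.3]
force: [-3.5, -1.5, 7.7]
opening: 0.043
bar slope 0.11472825209024305 clip 0.38527174790975693 z at y=44 24.858711900257408
carrier front x 53.98062267443996 y [-43.39959578   3.49312916]
 front near y -38 53.98068489828382
 front near y -3 53.544873605777745
tcp nest [-7.43181902 10.85106439] 0.039128179874277434 yaw -85.31718518696908 F nest [-4.86838118 -1.16609964] 9.01977779512581 5.85
```

```bash
python3 -m handwheel '[[[0,-0.01,0],[0,0,0]],[[0,-0.02,0],[0,0,0]],[[0,-0.03,0],[0,0,0]],[[0,-0.04,0],[0,0,0]],[[0,-0.04,0],[0,0,0]]]'
python3 -m handwheel '[[[0,-0.005,0],[0,0,0]],[[0,-0.01,0],[0,0,0]],[[0,-0.01,0],[0,0,0]]]'
python3 chk.py
```

```text
clock: 6.27
tool_pos: [0.4982, 0.1199, 0.0391]
orientation: [179.8, -0.1, -85.3]
force: [-3.8, -1.8, 7.6]
opening: 0.0427
clock: 6.52
tool_pos: [0.5, 0.12, 0.0391]
orientation: [179.8, -0.1, -85.3]
force: [-4.5, -1.7, 7.4]
opening: 0.0432
bar slope 0.09172703919915892 clip 0.4082729608008411 z at y=44 24.89923740136239
carrier front x 63.709560346769365 y [-43.47254816   5.11640998]
 front near y -38 63.72946828326259
 front near y -3 63.29500374277292
tcp nest [ 2.35833829 10.86665597] 0.039139459173822756 yaw -85.31672605139053 F nest [-5.12012465 -2.17054161] 7.221526764540879 6.5667
```

```bash
python3 -m handwheel '[[[0,-0.005,0],[0,0,0]],[[0,-0.01,0],[0,0,0]],[[0,-0.01,0],[0,0,0]]]'
python3 -m handwheel '[[[0,-0.005,0],[0,0,0]],[[0,-0.01,0],[0,0,0]],[[0,-0.01,0],[0,0,0]]]'
python3 chk.py
```

```text
clock: 6.82
tool_pos: [0.5019, 0.1202, 0.0391]
orientation: [179.8, -0.1, -85.3]
force: [-4.8, -1.8, 6.3]
opening: 0.0429
clock: 7.07
tool_pos: [0.5026, 0.1201, 0.039]
orientation: [179.7, -0.1, -85.4]
force: [-11.7, 0.7, 12.0]
opening: 0.0428
bar slope 0.08417562176094776 clip 0.4158243782390523 z at y=44 24.76026101424643
carrier front x 66.1772085813755 y [-43.44170713   5.05660543]
 front near y -38 66.18255627596831
 front near y -3 65.17302515544385
tcp nest [ 5.03520589 10.75708931] 0.03898543096580465 yaw -85.36000624457853 F nest [-11.77920277   1.24844071] 12.299095195646089 7.1167
```

Force rose sharply and TCP x is at 5.0 mm against the predicted 5.5, so the carrier has met the block. I'll press slightly to square it, then look.

```bash
python3 -m handwheel '[[[0,-0.004,0],[0,0,0]],[[0,-0.004,0],[0,0,0]],[[0,-0.004,0],[0,0,0]],[[0,-0.004,0],[0,0,0]]]'
python3 chk.py; python3 - <<'E'
from h import *
save('w3.png',cv2.resize(cam('wrist')['color'][:190,240:520],None,fx=2.8,fy=2.8))
E
```

```text
clock: 7.45
tool_pos: [0.5027, 0.1201, 0.0389]
orientation: [179.7, -0.1, -85.4]
force: [-12.9, 2.6, 14.4]
opening: 0.0428
bar slope 0.09325630071431545 clip 0.40674369928568455 z at y=44 24.61316751058573
carrier front x 65.67275561281423 y [-43.3837758    5.00470187]
 front near y -38 65.72061272453685
 front near y -3 65.26285922283151
tcp nest [ 5.14886874 10.71599385] 0.038918137341896926 yaw -85.37422027880457 F nest [-12.30644594   2.39876601] 14.199051233526381 7.5
```

View pics/w3.png

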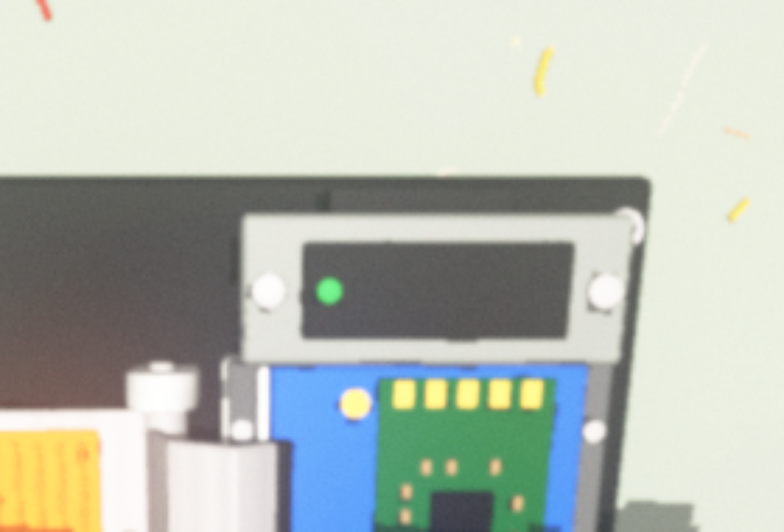

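The carrier's front edge is flush and square against the contact block (crop v≈362, u 270–588), and the jaw is open over its left rim. Now I'll back the pushing finger off with the bar still pressed.

```bash
python3 -m handwheel '[[[0,0.01,0],[0,0,0]],[[0,0.02,0],[0,0,0]],[[0,0.03,0],[0,0,0]],[[0,0.03,0],[0,0,0]],[[0,0.03,0],[0,0,0]]]'
python3 chk.py
```

```text
clock: 7.97
tool_pos: [0.501, 0.121, 0.04]
orientation: [-179.9, 0.0, -85.3]
force: [1.1, -1.5, 5.8]
opening: 0.0427
bar slope 0.13326885150724607 clip 0.3667311484927539 z at y=44 25.755048886720587
carrier front x 65.77948387852383 y [-43.3733776    5.19885233]
 front near y -38 65.76284265106942
 front near y -3 65.28843926379716
tcp nest [ 3.54169023 11.76564941] 0.03996665571480442 yaw -85.27868510702562 F nest [ 1.46447261 -2.59841299] 5.905764099835628 8.0167
```

```bash
python3 -m handwheel '[[[0,0.01,0],[0,0,0]],[[0,0.02,0],[0,0,0]],[[0,0.02,-0.01],[0,0,0]],[[0,0.02,-0.03],[0,0,0]],[[0,0.02,-0.05],[0,0,0]]]'
python3 -m handwheel '[[[0,0,-0.02],[0,0,0]],[[0,0,-0.05],[0,0,0]],[[0,0,-0.1],[0,0,0]],[[0,0,-0.2],[0,0,0]],[[0,0,-0.35],[0,0,0]]]'
python3 -m handwheel '[[[0,0.3,-0.2],[0,0,0]],[[0,0.3,-0.2],[0,0,0]],[[0,0.3,-0.2],[0,0,0]],[[0,0.3,-0.2],[0,0,0]],[[0,0.3,-0.2],[0,0,0]]]'
python3 chk.py; python3 - <<'E'
from h import *
save('w4.png',cv2.resize(cam('wrist')['color'][:230,200:520],None,fx=2.4,fy=2.4))
E
```

```text
clock: 8.43
tool_pos: [0.4956, 0.1202, 0.0492]
orientation: [179.9, -0.0, -85.3]
force: [-0.9, 0.0, -0.8]
opening: 0.0429
clock: 8.85
tool_pos: [0.4947, 0.1197, 0.1187]
orientation: [179.8, -0.1, -85.3]
force: [0.6, 1.4, 0.5]
opening: 0.0428
clock: 9.27
tool_pos: [0.4367, 0.1159, 0.1601]
orientation: [-179.9, 0.1, -85.3]
force: [0.7, 0.0, 0.2]
opening: 0.043
bar slope 0.2847098618779072 clip 0.2152901381220928 z at y=44 28.910471263969782
carrier front x 65.94350563931215 y [-43.28755064   4.78664345]
 front near y -38 65.7053335405587
 front near y -3 65.15405014338046
tcp nest [-61.00598091  11.75263607] 0.15946959936858943 yaw -85.29004702610408 F nest [0.35890011 0.48773314] -0.24942534463355737 9.3167
```

View pics/w4.png

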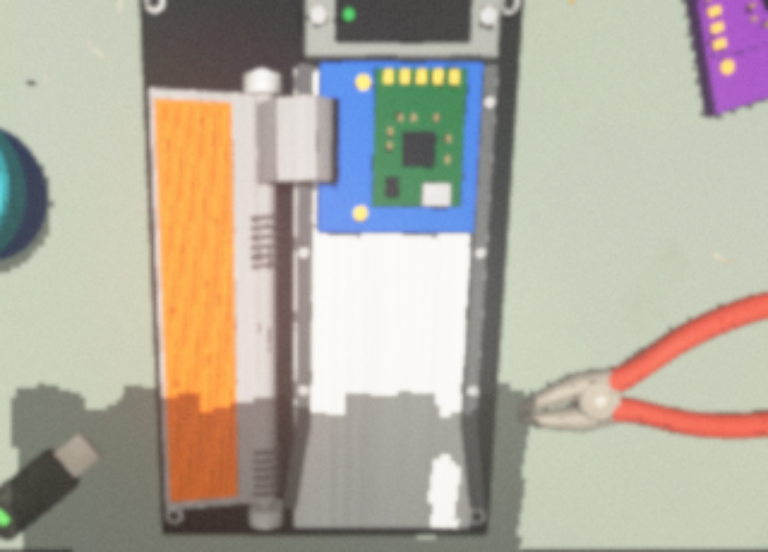

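The jaw rests on the carrier (clip ≈ 0.215). The carrier's front edge hasn't moved from the block, and tub, stick and cutters were never approached. Handing in after a short settle.

```bash
python3 -m handwheel '[[[0,0,0],[0,0,0]],[[0,0,0],[0,0,0]],[[0,0,0],[0,0,0]],[[0,0,0],[0,0,0]]]'
python3 - <<'E'
from h import *
s=cam('top')
for n,u in dict(flux=(221,228),usb=(234,284),cut=(362,252)).items(): print(n,world(s,u),s['color'][u[1],u[0]])
print(close_job())
E
```

```text
clock: 9.7
tool_pos: [0.4365, 0.1155, 0.1589]
orientation: [179.9, -0.0, -85.3]
force: [0.1, 0.6, -0.5]
opening: 0.0428
flux [[0.51529764 0.22840867 0.04682266]] [ 18 106 109]
usb [[0.45830756 0.10079393 0.58654274]] [42 39 38]
cut [[ 0.47668259 -0.02504644  0.00213542]] [90 95 83]
the job is handed in; nothing more can be done
None
```

The carrier is home against the contact block with the clip closed on it, and I handed the job in at about 9.8 s; no verdict was reported. One fingertip held the thumb bar down (clip about 0.36–0.44 rad) while the other pushed the carrier under the open jaw. I then backed the pushing finger off, released the bar and moved the arm clear.

**Last checks**
- **Carrier position:** its front edge measured 65–66 mm in nest x, the same before and after release, against the block face at 65 mm. Its centre was at about y = -19 mm. The edge looked flush and square in the picture.
- **Clip:** it closed to about 0.215 rad, which matches the jaw resting on the carrier. The clamping force itself could not be measured.
- **Robot:** tool force was about zero and the arm was clear of everything.
- **Tub, cutters and stick:** the tub read the same position as at the start, and the point checked at the side cutters agreed within about 4 mm, but its depth is at desk level, so it says little about them. The USB stick was hidden by the gripper in the last top view. In the final wrist picture the stick and the cutters were lying undisturbed, but I did not measure them there.

**Disagreements**
- **Bed contact:** during the first part of the push the fingertip probably brushed the bed. The force was about 8 N along the push and 10 N upward, so I raised the tool 1 mm and it dropped.
- **Measurement scatter:** my nest position estimates differed by 1–2 mm between features, which is within the camera calibration.

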